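# Eject a ceramic carrier plate from the spring loader and lay it on the balance

## Task

Push the loader's orange spring-return slide all the way to its stop so that the ceramic plate comes out over the exit edge, then let go of the slide there so that it snaps back home by itself. Take the plate by the part that now sticks out, set it down flat in the middle of the balance's pan without dropping it, and let go; leave the jar, bottle, beaker, dish and tongs where they are.

Things in the scene. Friction and masses are not known exactly. Their poses are not given: they have to be found in the camera images.
- loader: Plate loader: fixed blue block with a flat deck 60 mm above the bench, 90 mm wide (x), 200 mm long (y); origin under its centre on the bench. Two aluminium rails run the whole length of the deck: 12 mm wide, 50 mm apart inside, tops 78 mm above the bench. +y is the way the ejector pushes, out over the exit edge; z up.
- deck_edge (a point): Middle of the loader's exit edge at deck height (60 mm above the bench), 100 mm along y from the loader's centre; axes as the loader's: y points level out of the loader. The rails end flush here; beyond is nothing but the bench 60 mm below.
- paddle (a point): Centre of the ejector slide's upright orange paddle, 105 mm above the bench; moves with the slide, axes as the loader's. 64 mm wide (x), 16 mm thick (y), 54 mm tall: from the rails' tops (78 mm) up to 132 mm. Under it a steel block, 24 mm long in y, runs between the rails and pushes the plate. At home the paddle's centre is 142 mm behind the exit edge, 50 mm of empty deck behind the paddle.
- ejector (a joint): Travel of the spring-return ejector slide along the loader's +y, in m: 0 = home, 0.060 = end stop. The spring pushes it back with 3 N at home and 9 N at the end; let go at the end, it is home again in about half a second.
- plate_center (a point): Centre (half-way up) of the loose white ceramic plate: 46 mm wide (x), 120 mm long (y), 10 mm thick, about 0.2 kg, three flat brown spots on top. Starts on the deck between the rails, top below theirs, 0 to 5 mm ahead of the pusher block, front end 5 to 10 mm inside the exit edge. With the slide at its stop it sticks out 50 mm past the edge; it stays there, level, when the slide returns.
- pan (a point): Centre of the top face of the balance's flat square steel pan, 160 mm by 160 mm, 65 mm above the bench, z up. The pan stands 9 mm over the balance's white body (240 mm by 200 mm); nothing on the balance is higher. Balance and pan are fixed and do not sink under load.
- dish_mid (a point): Bystander: round steel dish, 144 mm across, with five small white crucibles fixed in it, 30 mm high; point 7 mm above its underside.
- jar_mid (a point): Bystander: jar with blue cap, 70 mm across, 110 mm high; point half-way up.
- reagent_mid (a point): Bystander: amber bottle, 60 mm across, 130 mm high; point half-way up.
- tongs_mid (a point): Bystander: flat steel crucible tongs lying down, 200 mm long, 10 mm high; middle.
- beaker_mid (a point): Bystander: glass beaker, 70 mm across, 90 mm high; point half-way up.
There are look-alikes about, which are no part of the job. Of the things shaped like the part that bears plate_center, the white one is meant.

How it is judged:
By the outcome, as a careful person would: the job done as asked, in the order asked, and still so for the second after the job is handed in, with the robot touching nothing.
It also fails if it takes over 54 s, if anything falls off the work surface, if the arm or the gripper's body presses on something with over 40 N, if the wrist force passes 120 N, or if a joint passes its speed limit or range.

## Robot

A 7-joint arm with a two-finger parallel gripper is mounted at the origin on the work surface. World frame = base frame: x ahead of the robot, y to its left, z up, the work surface at z = 0. Lengths are in m, angles in rad, forces in N, time in s.
With the tool pointing down it reaches from about 0.425 to 0.95 m from the base axis. Payload 4.7 kg.
Tool frame: the origin (TCP) lies at the very end of the fingers, on their centre line; the grasp point (between the pads) lies 19 mm behind it; y points along the fingers, x is the direction in which the jaws open and shut, and the axes are right-handed (so a half turn about y gives the same grasp; the last joint's range is limited). The gripper opens to 87 mm and grips with 3 to 60 N. Pads are 19 mm wide; open, the fingers measure 117 mm over their backs; the gripper's body (75 mm by 190 mm) begins 51 mm behind the grasp point.
Start: joints at [-1.325, 0.469, -0.049, 1.532, 0.024, 1.141, -0.082], TCP at [0.183, 0.65, 0.223] pointing down, gripper open.
Joint ranges: [-2.59, 2.59], [-0.33, 1.99], [-1.39, 1.29], [0.1, 2.45], [-1.04, 4.18], [0.21, 1.99], [-2.66, 2.66]. Speed limits (rad/s): [2.57, 2.57, 3.14, 3.14, 3.14, 3.14, 3.14].

## Interface

Orientations are given as [roll, pitch, yaw] about the fixed x, y, z axes, in that order (R = Rz(yaw) Ry(pitch) Rx(roll)).
In Python, from bench import bot gives the robot as it stands.
- The arm moves only by the tool jog_arm, never from a script. Its argument "steps" is a list of rows, each a list of 6 numbers: the shift along the tool's x, y, z in units of 40 mm (1.0 is 40 mm), then the turn, a rotation vector about the tool's x, y, z in units of 8 degrees (1.0 is 8 degrees). In form: [[dx, dy, dz, rx, ry, rz], ...]. A call has 1 to 10 rows; each row is the pose to reach, as a shift and turn from the pose commanded when the call began, along the tool's axes at that moment; what a row does not reach only later rows make up. A row lasts 1/10 s, in which the tool goes at most 50 mm and 8.59 degrees, less where a joint would pass 70% of its speed; a pose out of reach is approached as far as the arm can. A call with a gripper value outside its range is refused whole. "fingers" is the closure, from 0 (fully open) to 1 (shut), set as the call begins (left out, the last holds). The fingers move at their own pace and stop on an object; "grip_force" is the grip in N (left out, the last holds). Time passes only in rows, so rows that repeat a pose let the fingers close. It gives the time, the measured TCP pose, the force and the opening at its end, in the units of the state.
- bot.get_obs(): the state, without advancing time (a new reading comes with each control period).
- bot.capture(name): name is "scene" or "top"; returns the picture (480x640x3 uint8, red, green, blue); there is no depth.
- bot.camera_params(name): a dict with "fx", "fy", "cx", "cy" (pixels), "world_from_camera" (4x4, takes a point from camera to world coordinates). Camera axes: x right, y up, looking along -z (the intrinsics and any distortion apply to the point x, -y, -z); pixel columns grow to the right and rows downward; lengths in m; the calibration is good to about 2 mm. A picture is of the moment at which its call begins. camera_params takes no time and is no camera call.
- bot.finish_job(): hands the job in, once; it reports no verdict.
Trained networks look in the newest picture that a camera, given by its name, has taken for a name from the list of things; names that differ only in an ending like _2 or _b are one class to them, and where a whole thing is asked for, a point or a joint stands for the part that bears it (a point fixed in the world has none). Each returns a list of dicts, best first, with "confidence" (0 to 1); they miss things now and then, are a little off and sometimes report something else, mostly with a low value. They report only what shows in the picture. A call takes as long as a camera call. They do not tell look-alikes from the thing itself.
- bot.recognise(target, camera): "box" ([centre column, centre row, width, height] as shares, 0 to 1, of the picture: columns of its width, rows of its height, round what is visible of it).
- bot.mark_of(target, camera): "location" ([column, row] as shares, 0 to 1, of the picture: columns of its width, rows of its height: a listed point, or the origin of a listed thing).
The state is a dict: "clock": time; "joint_pos": joint angles; "joint_velocities": joint speeds; "joint_efforts": joint torques, N m; "eef_pos": TCP position; "tcp_rot": TCP orientation; "contact_force": force on the tool from outside, world axes, zero at the start; "wrist_torque": the same for the moment, N m; "opening": finger opening in m.
Only numpy, scipy, OpenCV 4.12 (cv2) and the standard library are available. Lean on these libraries where they do the work, as an engineer would, in place of code of your own. Each camera call takes 0.05 s, during which the arm holds its last target. There are 200 camera calls.

## Working session

There is one attempt and no reset: what is moved stays moved. The work goes in short steps, Python scripts to look and compute and a tool call to move; the robot and the scene stay as the last step left them, time stands still between calls to the robot, and variables do not carry over. Pictures are saved under pics/ and viewed, about 8 in all and at most 12, crops included, and the job is handed in when it is done.

Besides the shell and the picture viewer there is one more tool, called after ">>>" as name(argument=value, ...), one argument or row to a line, values as JSON. jog_arm: Moves the arm, as the interface text tells. Its arguments: {"type":"object","properties":{"steps":{"type":"array"},"fingers":{"type":"number"},"grip_force":{"type":"number"}},"required":["steps"]}

```bash
mkdir -p pics; cat > h.py <<'E'
import numpy as np, cv2
from bench import bot
from scipy.spatial.transform import Rotation as R
def ray(cam,px):
    p=bot.camera_params(cam);T=np.array(p["world_from_camera"])
    d=np.array([(px[0]-p["cx"])/p["fx"],-(px[1]-p["cy"])/p["fy"],-1.0])
    return T[:3,3],T[:3,:3]@d
def at_z(cam,px,z):
    o,d=ray(cam,px);return o+d*(z-o[2])/d[2]
def proj(cam,P):
    p=bot.camera_params(cam);T=np.array(p["world_from_camera"])
    c=T[:3,:3].T@(np.array(P)-T[:3,3]);return [p["cx"]+p["fx"]*c[0]/-c[2],p["cy"]-p["fy"]*c[1]/-c[2]]
def save(cam,name):
    im=np.array(bot.capture(cam));cv2.imwrite("pics/"+name,im[:,:,::-1]);return im
E
python3 - <<'E'
from h import *
o=bot.get_obs();print(o)
a=save("scene","s0.png");b=save("top","t0.png")
for c in("top","scene"):
    p=bot.camera_params(c);print(c,{k:(np.round(v,3).tolist()) for k,v in p.items()})
Z=dict(deck_edge=.06,paddle=.105,plate_center=.065,pan=.065,loader=0,dish_mid=.007,jar_mid=.055,reagent_mid=.065,tongs_mid=.005,beaker_mid=.045)
for n,z in Z.items():
  for c in("top","scene"):
    for m in bot.mark_of(n,c)[:3]:
        px=np.array(m["location"])*[640,480];print(n,c,round(m["confidence"],2),px.round(1),at_z(c,px,z).round(3))
E
```

```text
{'clock': 0.0, 'joint_pos': array([-1.32485799,  0.46945051, -0.04854278,  1.53371086,  0.02411607,
        1.14101374, -0.08231692]), 'joint_velocities': array([-0.00077565,  0.00081905,  0.0013057 , -0.00028148,  0.00033812,
       -0.0012435 ,  0.00063608]), 'joint_efforts': array([-5.34783703e-04, -5.07974803e+01, -8.11808277e-02, -2.36154574e+01,
       -6.14910875e-02,  3.78565234e-02,  1.63193213e-04]), 'eef_pos': array([0.18304865, 0.64906811, 0.22148601]), 'tcp_rot': array([-1.5709093 ,  0.00199348,  1.29593313]), 'contact_force': array([ 0.77173356, -0.205013  ,  0.06773879]), 'wrist_torque': array([-0.01071773,  0.02470274,  0.0565222 ]), 'opening': 0.08718539600928711}
top {'fx': 468.36, 'fy': 468.36, 'cx': 313.149, 'cy': 241.061, 'world_from_camera': [[0.012, 0.994, -0.109, 0.478], [-1.0, 0.011, -0.005, -0.029], [-0.003, 0.109, 0.994, 1.155], [0.0, 0.0, 0.0, 1.0]]}
scene {'fx': 539.282, 'fy': 539.282, 'cx': 318.481, 'cy': 238.299, 'world_from_camera': [[-0.245, -0.626, 0.74, 1.812], [0.969, -0.166, 0.181, 0.284], [0.01, 0.762, 0.648, 1.139], [0.0, 0.0, 0.0, 1.0]]}
deck_e
[... 873 characters left out ...]
76.3 181.9] [ 0.755 -0.18   0.007]
dish_mid scene 0.78 [249.6 284.6] [ 0.774 -0.176  0.007]
jar_mid top 0.98 [319.7 156.2] [ 0.805 -0.038  0.055]
jar_mid scene 0.74 [291.7 288.5] [ 0.802 -0.038  0.055]
reagent_mid top 0.76 [245.7 173.2] [0.759 0.138 0.065]
reagent_mid scene 0.92 [357.4 287.6] [0.762 0.141 0.065]
tongs_mid top 0.66 [160.6 203. ] [0.696 0.358 0.005]
tongs_mid scene 0.73 [397.7 256.1] [0.536 0.229 0.005]
tongs_mid scene 0.63 [439.2 301.9] [0.7   0.37  0.005]
tongs_mid scene 0.58 [356.6 286.6] [0.7   0.13  0.005]
beaker_mid top 0.82 [509.4 304.7] [ 0.455 -0.486  0.045]
beaker_mid top 0.64 [222.2 272.8] [0.523 0.19  0.045]
beaker_mid scene 0.7 [190.6 197.6] [ 0.466 -0.497  0.045]
```

View pics/t0.png

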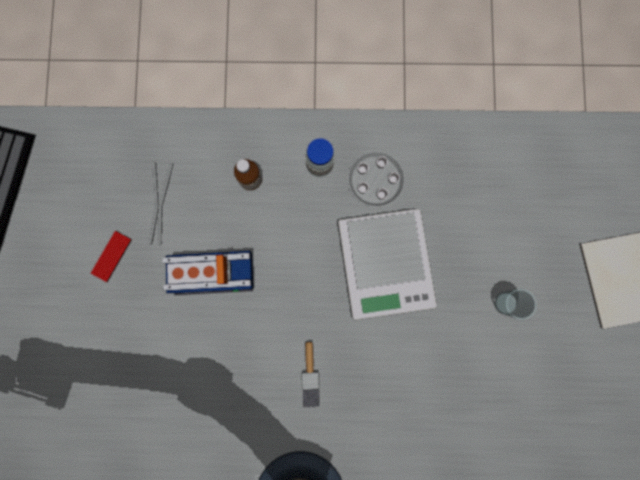

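View pics/s0.png

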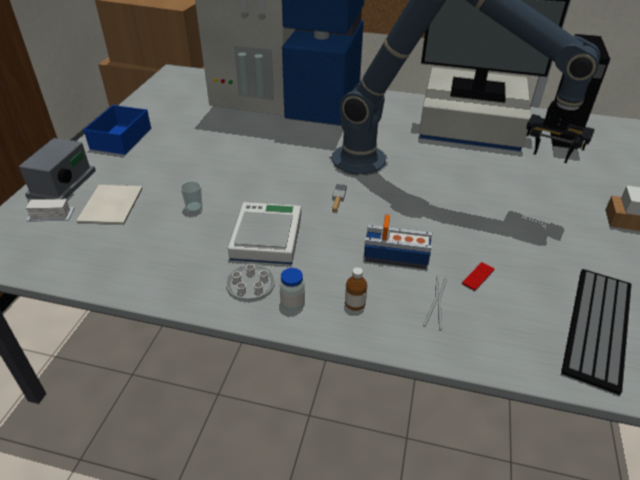

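```bash
cat > fit.py <<'E'
from h import *
from scipy.optimize import minimize
ims={c:cv2.imread(f"pics/{c[0]}0.png") for c in("top","scene")}
def hullmask(m):
    n,l,s,_=cv2.connectedComponentsWithStats(m.astype(np.uint8)); 
    keep=np.isin(l,[i for i in range(1,n) if s[i,4]>15])
    pts=np.argwhere(keep)[:,::-1].astype(np.int32); h=cv2.convexHull(pts)
    o=np.zeros((480*4,640*4),np.uint8);cv2.fillConvexPoly(o,(h*4+2).astype(np.int32),1);return cv2.dilate(o,np.ones((5,5))),h
def model(cam,p,box):
    c,s=np.cos(p[2]),np.sin(p[2])
    P=[proj(cam,[p[0]+c*x-s*y,p[1]+s*x+c*y,z]) for x in(-box[0],box[0]) for y in(-box[1],box[1]) for z in(box[2],box[3])]
    h=cv2.convexHull(np.float32(P));o=np.zeros((480*4,640*4),np.uint8)
    cv2.fillConvexPoly(o,np.round((h*4+2)*16).astype(np.int32),1,shift=4);return o
def fit(masks,p0,box):
    def f(p): return sum(1-(m&model(c,p,box)).sum()/(m|model(c,p,box)).sum() for c,m in masks.items())
    r=minimize(f,p0,method="Nelder-Mead",options=dict(initial_simplex=np.array(p0)+np.array([[0,0,0],[.01,0,0],[0,.01,0],[0,0,.08]]),xatol=2e-4,fatol=1e-4))
    return r.x.round(4),round(r.fun,3)
def roi(m,x0,y0,x1,y1):
    o=np.zeros_like(m);o[y0:y1,x0:x1]=m[y0:y1,x0:x1];return o
ML,MB={},{}
for c,rl,rb in(("top",(150,235,270,305),(325,200,445,330)),("scene",(350,215,440,275),(215,190,312,270))):
    b,g,r=[ims[c][:,:,i].astype(int) for i in range(3)]
    ML[c],h1=hullmask(roi((b-r>35),*rl)); MB[c],h2=hullmask(roi((np.minimum(np.minimum(b,g),r)>178),*rb))
    cv2.polylines(ims[c],[h1,h2],True,(0,0,255),1)
for n,M,p0,box in(("loader",ML,[.523,.224,0],(.045,.1,0,.06)),("bal",MB,[.56,-.2,0.1],(.12,.1,0.0,.056))):
    for sub in(("top",),("scene",),("top","scene")): print(n,sub,fit({c:M[c] for c in sub},p0,box))
A=cv2.resize(ims["top"][195:335,150:450],(800,373),interpolation=2);B=cv2.resize(ims["scene"][185:285,205:445],(800,333))
cv2.imwrite("pics/fit.png",cv2.resize(np.vstack([A,B]),(680,600)))
E
python3 fit.py
```

```text
loader ('top',) (array([0.5171, 0.2208, 0.012 ]), np.float64(0.507))
loader ('scene',) (array([0.5074, 0.2202, 0.0896]), np.float64(0.39))Traceback (most recent call last):
  File "fit.py", line 26, in <module>
    for sub in(("top",),("scene",),("top","scene")): print(n,sub,fit({c:M[c] for c in sub},p0,box))
                                                                 ~~~^^^^^^^^^^^^^^^^^^^^^^^^^^^^^^
  File "fit.py", line 16, in fit
    r=minimize(f,p0,method="Nelder-Mead",options=dict(initial_simplex=np.array(p0)+np.array([[0,0,0],[.01,0,0],[0,.01,0],[0,0,.08]]),xatol=2e-4,fatol=1e-4))
    res = _minimize_neldermead(fun, x0, args, callback, bounds=bounds,
                               **options)
    fsim[k] = func(sim[k])
              ~~~~^^^^^^^^
    fx = function(np.copy(x), *(wrapper_args + args))
  File "fit.py", line 15, in f
    def f(p): return sum(1-(m&model(c,p,box)).sum()/(m|model(c,p,box)).sum() for c,m in masks.items())
                     ~~~^^^^^^^^^^^^^^^^^^^^^^^^^^^^^^^^^^^^^^^^^^^^^^^^^^^^^^^^^^^^^^^^^^^^^^^^^^^^^^
  File "fit.py", line 15, in <genexpr>
    def f(p): return sum(1-(m&model(c,p,box)).sum()/(m|model(c,p,box)).sum() for c,m in masks.items())
                                                       ~~~~~^^^^^^^^^
  File "fit.py", line 11, in model
    P=[proj(cam,[p[0]+c*x-s*y,p[1]+s*x+c*y,z]) for x in(-box[0],box[0]) for y in(-box[1],box[1]) for z in(box[2],box[3])]
       ~~~~^^^^^^^^^^^^^^^^^^^^^^^^^^^^^^^^^^^
  File "h.py", line 11, in proj
    p=bot.camera_params(cam);T=np.array(p["world_from_camera"])
ValueError: time passes only in moves, steps and waits
```

```bash
sed -i 's/^def ray/import functools\n@functools.lru_cache\ndef cp(c): return bot.camera_params(c)\ndef ray/; s/p=bot.camera_params(cam)/p=cp(cam)/' h.py
python3 - <<'E'
s=open('fit.py').read()
i=s.index('for n,M,p0'); j=s.index('A=cv2'); k=len(s)
s=s[:i]+s[j:]+"print([m.sum()/16 for m in (*ML.values(),*MB.values())])\n"+s[i:j]
open('fit.py','w').write(s)
E
python3 fit.py 2>&1 | tail -8
```

```text
[np.float64(1702.0625), np.float64(1330.0625), np.float64(7257.0625), np.float64(2782.9375)]
loader ('top',) (array([0.5171, 0.2208, 0.012 ]), np.float64(0.507))
loader ('scene',) (array([0.5074, 0.2202, 0.0896]), np.float64(0.39))
loader ('top', 'scene') (array([0.5075, 0.2201, 0.0705]), np.float64(0.9))
bal ('top',) (array([ 0.5506, -0.1936,  0.1586]), np.float64(0.184))
bal ('scene',) (array([ 0.4917, -0.2165,  0.1966]), np.float64(0.255))
bal ('top', 'scene') (array([ 0.544 , -0.2   ,  0.2157]), np.float64(0.483))
```

View pics/fit.png

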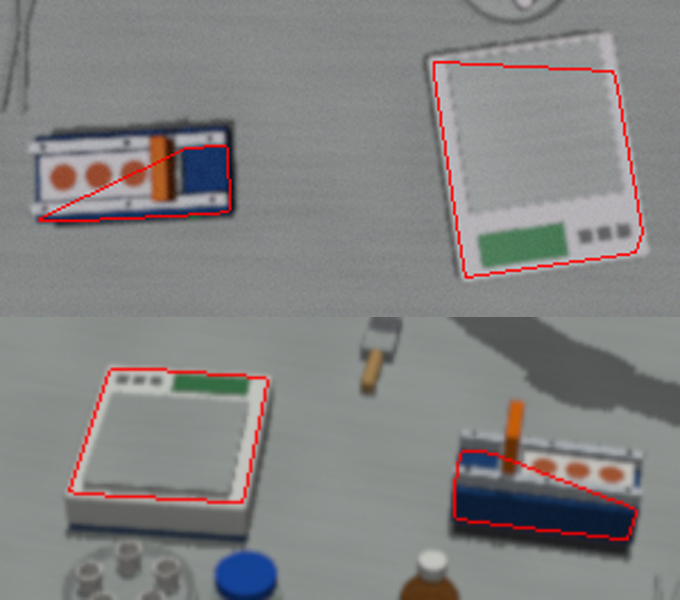

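```bash
cat > ov.py <<'E'
from h import *
T=lambda u,v:(150+u/2.267,195+v/2.264)
e=at_z("top",T(32.5,179),.078);b=at_z("top",T(227,168.5),.078)
w=[at_z("top",T(*q),.078) for q in((31,142),(34,216))];print("railwidth",np.linalg.norm(w[0]-w[1]),"len",np.linalg.norm(e-b),e,b)
yaw=np.arctan2(*(e-b)[[1,0]])-np.pi/2; c=(e+b)/2; print("loader",c,np.degrees(yaw))
bc=[at_z("top",T(*q),.056) for q in((427,58),(611,33),(648,250),(465,280))];print("body",np.round(bc,3),np.mean(bc,0))
d=bc[0]-bc[3]+bc[1]-bc[2];byaw=np.arctan2(d[1],d[0]);print("bal yaw",np.degrees(byaw))
pan=np.array([.581,-.198])
def quad(p,yaw,hx,hy,z):
    R2=np.array([[np.cos(yaw),-np.sin(yaw)],[np.sin(yaw),np.cos(yaw)]])
    return [[*(p[:2]+R2@[a,bb]),z] for a,bb in((-hx,-hy),(hx,-hy),(hx,hy),(-hx,hy))]
R2=np.array([[np.cos(yaw),-np.sin(yaw)],[np.sin(yaw),np.cos(yaw)]])
print("paddle",c[:2]+R2@[0,-.042],"edge",c[:2]+R2@[0,.1])
out=[]
for cam,(x0,y0,x1,y1) in(("top",(150,195,450,335)),("scene",(205,185,445,285))):
    im=cv2.imread(f"pics/{cam[0]}0.png");k=800/(x1-x0)
    im=cv2.resize(im[y0:y1,x0:x1],None,fx=k,fy=k)
    for q,col in((quad(c,yaw,.045,.1,.06),(0,0,255)),(quad(c,yaw,.037,.1,.078),(0,255,0)),(quad(c[:2]+R2@[0,-.042],yaw,.032,.008,.132),(255,0,255)),(quad(pan,byaw,.08,.08,.065),(0,0,255)),(quad(np.mean(bc,0),byaw,.12,.1,.056),(0,255,0))):
        pts=(np.array([proj(cam,p) for p in q])-[x0,y0]+.5)*k
        cv2.polylines(im,[np.int32(np.round(pts))],True,col,1)
    out.append(im[:300] if cam=="scene" else im[:300])
cv2.imwrite("pics/ov.png",np.vstack(out))
E
python3 ov.py
```

```text
railwidth 0.07522540408893974 len 0.19745187851708265 [0.51674223 0.31674871 0.078     ] [0.52965099 0.11971925 0.078     ]
loader [0.52319661 0.21823398 0.078     ] 3.7484847911987837
body [[ 0.649 -0.084  0.056]
 [ 0.677 -0.276  0.056]
 [ 0.452 -0.311  0.056]
 [ 0.419 -0.124  0.056]] [ 0.54942055 -0.19870734  0.056     ]
bal yaw 9.374159179289126
paddle [0.52594243 0.17632383] edge [0.51665893 0.31802004]
```

View pics/ov.png

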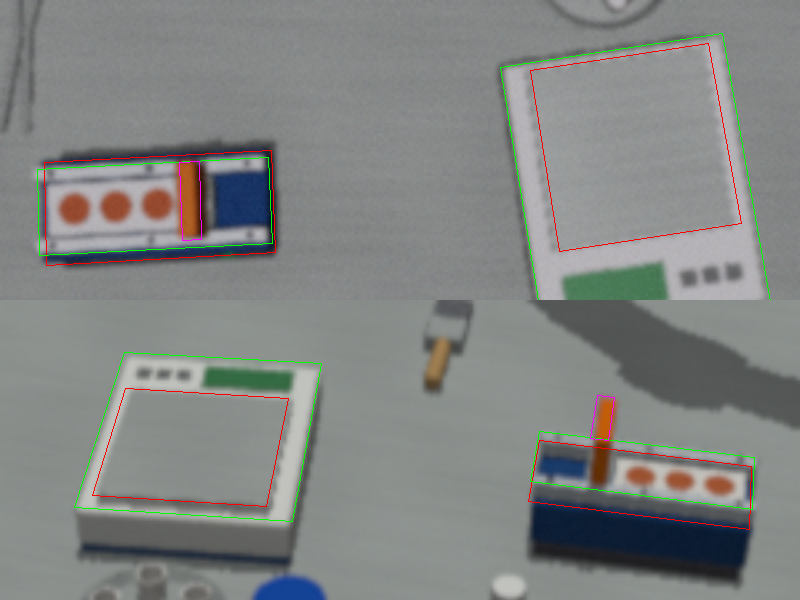

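```bash
cat >> h.py <<'E'
def row(pos,yaw,rpy=None,pitch=0.0):
    "units of a jog row to reach pos with tool down, given yaw"
    o=bot.get_obs();R0=R.from_euler("xyz",o["tcp_rot"])
    Rt=R.from_euler("xyz",[-np.pi/2,0,yaw])
    d=R0.inv().apply(np.array(pos)-o["eef_pos"])/.04
    t=(R0.inv()*Rt).as_rotvec(degrees=True)/8
    print("t",round(float(o["clock"]),2),"at",o["eef_pos"].round(4),o["tcp_rot"].round(3),"F",o["contact_force"].round(1),"op",round(o["opening"],4))
    print("row",np.concatenate([d,t]).round(3).tolist())
E
python3 -c "
from h import *
row([.527,.145,.20],.065)"
```

```text
t 1.1 at [0.1831 0.6497 0.2226] [-1.571 -0.     1.296] F [-0.4 -0.4 -1. ] op 0.087
row [-9.813, 0.563, -11.698, -0.001, 8.817, 0.0]
```

>>> jog_arm(
  steps=[
    [-9.81,0.56,-11.7,0,8.82,0],
    [-9.81,0.56,-11.7,0,8.82,0],
    [-9.81,0.56,-11.7,0,8.82,0],
    [-9.81,0.56,-11.7,0,8.82,0],
    [-9.81,0.56,-11.7,0,8.82,0],
    [-9.81,0.56,-11.7,0,8.82,0],
    [-9.81,0.56,-11.7,0,8.82,0],
    [-9.81,0.56,-11.7,0,8.82,0],
    [-9.81,0.56,-11.7,0,8.82,0],
    [-9.81,0.56,-11.7,0,8.82,0],
  ],
  fingers=1,
  grip_force=20,
)

```text
clock: 2.1
eef_pos: [0.4654, 0.2353, 0.2046]
tcp_rot: [-1.57, -0.001, 0.064]
contact_force: [0.7, 0.5, 0.1]
opening: 0.015
```

```bash
python3 -c "
from h import *
row([.527,.145,.20],.065)"
```

```text
t 2.1 at [0.4654 0.2353 0.2046] [-1.57e+00 -1.00e-03  6.40e-02] F [0.7 0.5 0.1] op 0.015
row [1.391, 0.114, -2.351, -0.006, -0.004, 0.006]
```

>>> jog_arm(
  steps=[
    [1.39,0.1,-2.35,0,0,0],
    [1.39,0.1,-2.35,0,0,0],
    [1.39,0.1,-2.35,0,0,0],
    [1.39,0.1,-2.35,0,0,0],
    [1.39,0.1,-2.35,0,0,0],
  ],
)

```text
clock: 2.6
eef_pos: [0.5254, 0.1481, 0.2001]
tcp_rot: [-1.57, 0.001, 0.066]
contact_force: [-0.1, 0.4, -0.3]
opening: 0.0004
```

```bash
python3 -c "
from h import *
row([.527,.143,.1],.065)
save('top','t1.png');save('scene','s1.png')
A=cv2.imread('pics/t1.png')[200:320,130:330];B=cv2.imread('pics/s1.png')[150:290,320:460]
cv2.imwrite('pics/c1.png',np.hstack([cv2.resize(A,(450,270)),cv2.resize(B,(270,270))]))"
```

```text
t 2.6 at [0.5254 0.1481 0.2001] [-1.57e+00  1.00e-03  6.60e-02] F [-0.1  0.4 -0.3] op 0.0004
row [0.034, 2.502, -0.132, -0.007, 0.008, -0.005]
```

View pics/c1.png

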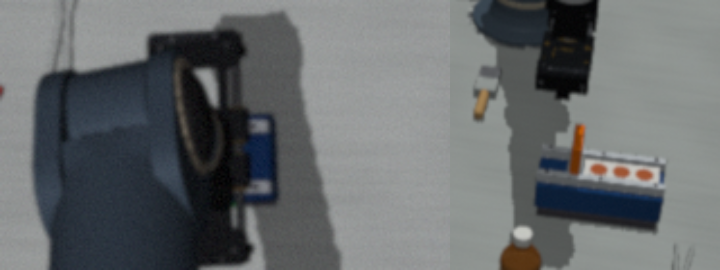

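>>> jog_arm(
  steps=[
    [0.03,0.8,-0.15,0,0,0],
    [0.03,1.6,-0.15,0,0,0],
    [0.03,2.2,-0.15,0,0,0],
    [0.03,2.5,-0.15,0,0,0],
    [0.03,2.5,-0.15,0,0,0],
    [0.03,2.5,-0.15,0,0,0],
  ],
)

```text
clock: 3.3
eef_pos: [0.5281, 0.1416, 0.101]
tcp_rot: [-1.57, -0.001, 0.066]
contact_force: [1.2, -0.1, 0.3]
opening: 0.0004
```

```bash
python3 -c "
from h import *
row([.526,.157,.1],.065)"
```

```text
t 3.3 at [0.5281 0.1416 0.101 ] [-1.57e+00 -1.00e-03  6.60e-02] F [ 1.2 -0.1  0.3] op 0.0004
row [-0.028, 0.025, 0.388, -0.004, 0.005, 0.009]
```

>>> jog_arm(
  steps=[
    [-0.03,0,0.15,0,0,0],
    [-0.03,0,0.3,0,0,0],
    [-0.03,0,0.45,0,0,0],
    [-0.03,0,0.6,0,0,0],
    [-0.03,0,0.75,0,0,0],
    [-0.03,0,0.9,0,0,0],
    [-0.03,0,1.05,0,0,0],
    [-0.03,0,1.2,0,0,0],
    [-0.03,0,1.35,0,0,0],
    [-0.03,0,1.5,0,0,0],
  ],
)

```text
clock: 4.3
eef_pos: [0.5231, 0.1969, 0.1007]
tcp_rot: [-1.575, 0.0, 0.062]
contact_force: [-0.0, -9.5, 5.2]
opening: -0.0001
```

>>> jog_arm(
  steps=[
    [0,0,0.1,0,0,0],
    [0,0,0.2,0,0,0],
    [0,0,0.3,0,0,0],
    [0,0,0.4,0,0,0],
    [0,0,0.4,0,0,0],
  ],
)

```text
clock: 4.8
eef_pos: [0.522, 0.2131, 0.1007]
tcp_rot: [-1.575, 0.0, 0.063]
contact_force: [-1.0, -8.7, 6.4]
opening: 0.0005
```

>>> jog_arm(
  steps=[
    [0,0,0.06,0,0,0],
    [0,0,0.12,0,0,0],
    [0,0,0.18,0,0,0],
    [0,0,0.18,0,0,0],
  ],
)

```text
clock: 5.2
eef_pos: [0.5216, 0.2196, 0.1008]
tcp_rot: [-1.576, 0.001, 0.062]
contact_force: [-1.3, -9.6, 6.7]
opening: 0.0004
```

>>> jog_arm(
  steps=[
    [0,0,0.05,0,0,0],
    [0,0,0.1,0,0,0],
    [0,0,0.1,0,0,0],
  ],
)

```text
clock: 5.5
eef_pos: [0.5215, 0.2206, 0.1007]
tcp_rot: [-1.579, 0.002, 0.06]
contact_force: [-1.4, -15.6, 8.4]
opening: 0.0006
```

>>> jog_arm(
  steps=[
    [0,0,0.06,0,0,0],
    [0,0,0.06,0,0,0],
  ],
)

```text
clock: 5.7
eef_pos: [0.5215, 0.2206, 0.1008]
tcp_rot: [-1.582, 0.002, 0.059]
contact_force: [-1.3, -18.3, 9.9]
opening: 0.0002
```

```bash
python3 -c "
from h import *
save('scene','s2.png');save('top','t2.png')
A=cv2.imread('pics/t2.png')[220:320,110:280]
B=cv2.imread('pics/s2.png')[190:280,345:475]
cv2.imwrite('pics/c2.png',np.vstack([cv2.resize(B,(500,346)),cv2.resize(A,(500,254))]))"
```

```text
(no output)
```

View pics/c2.png

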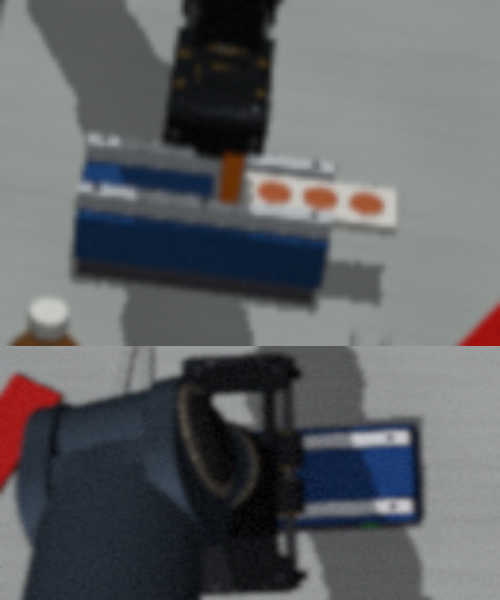

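>>> jog_arm(
  steps=[
    [0,-1.2,0,0,0,0],
    [0,-2.4,0,0,0,0],
    [0,-2.4,0,0,0,0],
    [0,-2.4,0,0,0,0],
    [0,-2.4,0,0,0,0],
    [0,-2.4,0,0,0,0],
  ],
  fingers=0,
)

```text
clock: 6.4
eef_pos: [0.5196, 0.23, 0.1947]
tcp_rot: [-1.572, 0.003, 0.065]
contact_force: [-0.3, -0.3, 0.3]
opening: 0.0406
```

```bash
python3 -c "
from h import *
e=np.array([.517,.319]);u=np.array([-np.sin(.065),np.cos(.065)])
print(e+u*.018)
row([*(e+u*.018),.16],.065)
save('scene','s3.png')
for n,z in(('paddle',.105),('plate_center',.065)):
  for m in bot.mark_of(n,'scene')[:3]:
    px=np.array(m['location'])*[640,480];print(n,round(m['confidence'],2),px.round(),at_z('scene',px,z).round(3))"
```

```text
[0.51583082 0.33696199]
t 6.4 at [0.5196 0.23   0.1947] [-1.572  0.003  0.065] F [-0.3 -0.3  0.3] op 0.0406
row [0.081, 0.865, 2.675, 0.008, -0.0, -0.019]
paddle 0.54 [384. 227.] [0.528 0.175 0.105]
plate_center 0.96 [426. 243.] [0.524 0.306 0.065]
plate_center 0.57 [480. 278.] [0.636 0.47  0.065]
```

>>> jog_arm(
  steps=[
    [0.08,0.4,0.9,0,0,0],
    [0.08,0.86,1.8,0,0,0],
    [0.08,0.86,2.72,0,0,0],
    [0.08,0.86,2.72,0,0,0],
    [0.08,0.86,2.72,0,0,0],
    [0.08,0.86,2.72,0,0,0],
  ],
)

```text
clock: 7.15
eef_pos: [0.5173, 0.3373, 0.1616]
tcp_rot: [-1.572, 0.0, 0.063]
contact_force: [0.3, -0.5, -0.7]
opening: 0.0866
```

```bash
python3 -c "
from h import *
row([.5157,.339,.063],.065)
save('scene','s4.png')
B=cv2.imread('pics/s4.png')[170:270,350:480]
cv2.imwrite('pics/c4.png',cv2.resize(B,(650,500)))"
```

```text
t 7.15 at [0.5173 0.3373 0.1616] [-1.572  0.     0.063] F [ 0.3 -0.5 -0.7] op 0.0866
row [-0.037, 2.466, 0.048, 0.008, -0.017, -0.001]
```

View pics/c4.png

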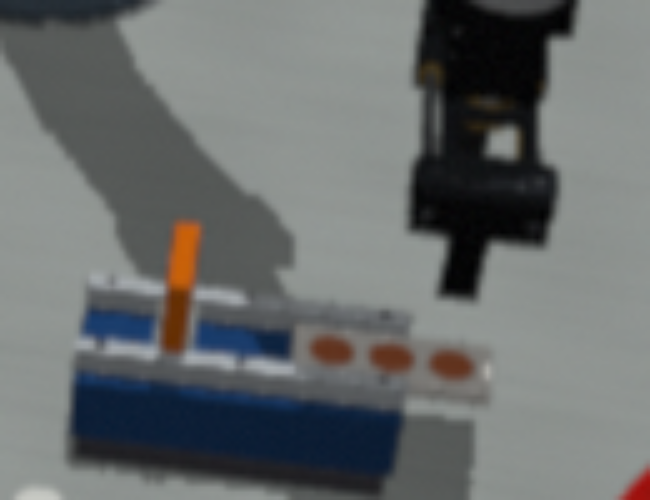

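>>> jog_arm(
  steps=[
    [-0.03,0.7,0.05,0,0,0],
    [-0.03,1.4,0.05,0,0,0],
    [-0.03,2.0,0.05,0,0,0],
    [-0.03,2.3,0.05,0,0,0],
    [-0.03,2.47,0.05,0,0,0],
    [-0.03,2.47,0.05,0,0,0],
    [-0.03,2.47,0.05,0,0,0],
  ],
)

```text
clock: 7.9
eef_pos: [0.5164, 0.3409, 0.0641]
tcp_rot: [-1.57, -0.002, 0.064]
contact_force: [-0.2, -0.8, 0.1]
opening: 0.087
```

>>> jog_arm(
  steps=[
    [0,0.05,0,0,0,0],
    [0,0.05,0,0,0,0],
    [0,0.05,0,0,0,0],
    [0,0.05,0,0,0,0],
    [0,0.05,0,0,0,0],
    [0,0.05,0,0,0,0],
    [0,0.05,0,0,0,0],
    [0,0.05,0,0,0,0],
  ],
  fingers=1,
  grip_force=12,
)

```text
clock: 8.7
eef_pos: [0.5156, 0.3408, 0.0611]
tcp_rot: [-1.571, -0.0, 0.064]
contact_force: [-0.5, 0.1, 0.6]
opening: 0.0459
```

>>> jog_arm(
  steps=[
    [0,0,0,0,0,0],
    [0,0,0,0,0,0],
    [0,-0.1,0,0,0,0],
    [0,-0.3,0,0,0,0],
    [0,-0.6,0,0,0,0],
    [0,-1.0,0,0,0,0],
    [0,-1.4,0,0,0,0],
    [0,-1.7,0,0,0,0],
    [0,-1.7,0,0,0,0],
  ],
  grip_force=50,
)

```text
clock: 9.6
eef_pos: [0.5169, 0.3416, 0.1319]
tcp_rot: [-1.568, -0.004, 0.064]
contact_force: [-0.2, -0.5, -1.7]
opening: 0.0454
```

```bash
python3 -c "
from h import *
print(bot.get_obs()['wrist_torque'])
p=np.array([.581,-.198]);y=.164;u=np.array([-np.sin(y),np.cos(y)])
print('goal',p+u*.031)
row([*(p+u*.031),.16],y)
save('scene','s5.png')
B=cv2.imread('pics/s5.png')[150:270,350:480]
cv2.imwrite('pics/c5.png',cv2.resize(B,(550,508)))"
```

```text
[-0.06327037  0.0599663   0.01526328]
goal [ 0.57593876 -0.16741595]
t 9.6 at [0.5169 0.3416 0.1319] [-1.568 -0.004  0.064] F [-0.2 -0.5 -1.7] op 0.0454
row [0.656, -0.74, -12.792, -0.02, -0.713, 0.03]
```

View pics/c5.png

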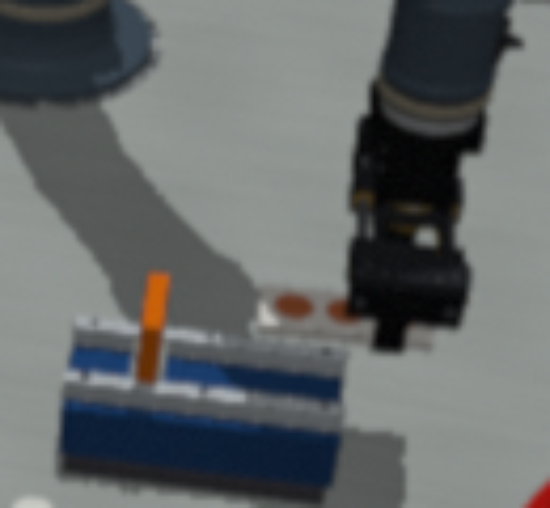

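>>> jog_arm(
  steps=[
    [0,-0.5,0,0,0,0],
    [0,-1.1,0,0,0,0],
    [0,-1.6,-0.2,0,0,0],
    [0.05,-1.7,-0.6,0,-0.05,0],
    [0.1,-1.7,-1.2,0,-0.1,0],
    [0.15,-1.7,-1.9,0,-0.15,0],
    [0.2,-1.7,-2.6,0,-0.2,0],
    [0.25,-1.7,-3.4,0,-0.25,0],
    [0.3,-1.7,-4.2,0,-0.3,0],
    [0.3,-1.7,-5.0,0,-0.3,0],
  ],
)

```text
clock: 10.65
eef_pos: [0.5396, 0.1391, 0.1955]
tcp_rot: [-1.572, 0.002, 0.106]
contact_force: [0.9, 0.6, -1.3]
opening: 0.0453
```

>>> jog_arm(
  steps=[
    [0.05,0,-0.8,0,-0.05,0],
    [0.1,0,-1.6,0,-0.1,0],
    [0.15,0,-2.4,0,-0.15,0],
    [0.2,0,-3.2,0,-0.2,0],
    [0.25,0,-4.0,0,-0.25,0],
    [0.25,0,-4.8,0,-0.25,0],
    [0.25,0,-5.6,0,-0.3,0],
    [0.25,0,-6.3,0,-0.35,0],
    [0.25,0,-6.8,0,-0.4,0],
    [0.25,0,-7.0,0,-0.4,0],
  ],
)

```text
clock: 11.65
eef_pos: [0.5783, -0.1392, 0.1957]
tcp_rot: [-1.572, 0.003, 0.157]
contact_force: [-0.7, 0.6, -2.3]
opening: 0.0454
```

```bash
python3 -c "
from h import *
row([.576,-.1675,.10],.164)"
```

```text
t 11.65 at [ 0.5783 -0.1392  0.1957] [-1.572  0.003  0.157] F [-0.7  0.6 -2.3] op 0.0454
row [-0.161, 2.394, -0.688, 0.006, -0.047, -0.02]
```

>>> jog_arm(
  steps=[
    [-0.1,0.3,-0.3,0,0,0],
    [-0.15,0.8,-0.55,0,0,0],
    [-0.15,1.4,-0.6,0,0,0],
    [-0.15,2.0,-0.6,0,0,0],
    [-0.15,2.3,-0.6,0,0,0],
    [-0.15,2.3,-0.6,0,0,0],
    [-0.15,2.3,-0.6,0,0,0],
  ],
)

```text
clock: 12.35
eef_pos: [0.5782, -0.1599, 0.1051]
tcp_rot: [-1.571, -0.0, 0.163]
contact_force: [-0.1, -0.1, -0.7]
opening: 0.045
```

```bash
python3 -c "
from h import *
row([.576,-.1675,.068],.164)
save('scene','s6.png');save('top','t6.png')
B=cv2.imread('pics/s6.png')[170:270,200:320];A=cv2.imread('pics/t6.png')[195:330,320:450]
cv2.imwrite('pics/c6.png',np.hstack([cv2.resize(B,(420,350)),cv2.resize(A,(337,350))]))"
```

```text
t 12.35 at [ 0.5782 -0.1599  0.1051] [-1.571 -0.     0.163] F [-0.1 -0.1 -0.7] op 0.045
row [-0.086, 0.929, -0.178, 0.0, -0.009, 0.001]
```

View pics/c6.png

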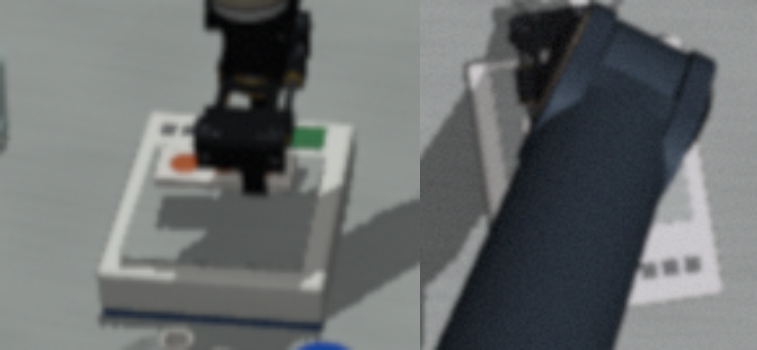

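>>> jog_arm(
  steps=[
    [-0.08,0.2,-0.18,0,0,0],
    [-0.08,0.4,-0.18,0,0,0],
    [-0.08,0.6,-0.18,0,0,0],
    [-0.08,0.75,-0.18,0,0,0],
    [-0.08,0.8,-0.18,0,0,0],
    [-0.08,0.8,-0.18,0,0,0],
  ],
)

```text
clock: 13.05
eef_pos: [0.5758, -0.1676, 0.0724]
tcp_rot: [-1.57, 0.001, 0.162]
contact_force: [0.3, 0.2, -1.9]
opening: 0.0452
```

>>> jog_arm(
  steps=[
    [0,0.04,0,0,0,0],
    [0,0.08,0,0,0,0],
    [0,0.11,0,0,0,0],
    [0,0.11,0,0,0,0],
    [0,0.11,0,0,0,0],
  ],
)

```text
clock: 13.55
eef_pos: [0.5761, -0.1677, 0.0686]
tcp_rot: [-1.571, -0.0, 0.162]
contact_force: [0.6, -0.5, -1.3]
opening: 0.0455
```

>>> jog_arm(
  steps=[
    [0,0.025,0,0,0,0],
    [0,0.025,0,0,0,0],
    [0,0.025,0,0,0,0],
  ],
)

```text
clock: 13.85
eef_pos: [0.576, -0.1677, 0.0676]
tcp_rot: [-1.571, 0.0, 0.162]
contact_force: [-0.5, 0.5, -1.2]
opening: 0.0454
```

>>> jog_arm(
  steps=[
    [0,0.025,0,0,0,0],
    [0,0.025,0,0,0,0],
    [0,0.025,0,0,0,0],
  ],
)

```text
clock: 14.15
eef_pos: [0.576, -0.1677, 0.0665]
tcp_rot: [-1.571, 0.0, 0.162]
contact_force: [-0.2, -0.2, -1.8]
opening: 0.0453
```

>>> jog_arm(
  steps=[
    [0,0.025,0,0,0,0],
    [0,0.025,0,0,0,0],
    [0,0.025,0,0,0,0],
  ],
)

```text
clock: 14.45
eef_pos: [0.5761, -0.1677, 0.066]
tcp_rot: [-1.571, -0.0, 0.162]
contact_force: [-0.2, 0.5, 3.8]
opening: 0.0452
```

>>> jog_arm(
  steps=[
    [0,0,0,0,0,0],
    [0,0,0,0,0,0],
    [0,0,0,0,0,0],
  ],
  grip_force=5,
)

```text
clock: 14.75
eef_pos: [0.5762, -0.1678, 0.066]
tcp_rot: [-1.571, -0.0, 0.162]
contact_force: [-1.9, 1.1, 5.8]
opening: 0.046
```

>>> jog_arm(
  steps=[
    [0,0,0,0,0,0],
    [0,0,0,0,0,0],
    [0,0,0,0,0,0],
    [0,0,0,0,0,0],
    [0,0,0,0,0,0],
  ],
  fingers=0.2,
)

```text
clock: 15.25
eef_pos: [0.5757, -0.1678, 0.0655]
tcp_rot: [-1.571, 0.001, 0.162]
contact_force: [-1.7, 0.2, 2.5]
opening: 0.0685
```

>>> jog_arm(
  steps=[
    [0,-0.2,0,0,0,0],
    [0,-0.6,0,0,0,0],
    [0,-1.2,0,0,0,0],
    [0,-2.2,0,0,0,0],
    [0,-3.2,0,0,0,0],
    [0,-3.2,1,0,0,0],
    [0,-3.2,2,0,0,0],
    [0,-3.2,3,0,0,0],
    [0,-3.2,4,0,0,0],
    [0,-3.2,5,0,0,0],
  ],
)

```text
clock: 16.25
eef_pos: [0.5436, 0.031, 0.1951]
tcp_rot: [-1.57, -0.002, 0.162]
contact_force: [1.1, -0.5, 0.3]
opening: 0.0696
```

```bash
python3 -c "
from h import *
row([.5,.1,.2],.164)
save('scene','s7.png');save('top','t7.png')
B=cv2.imread('pics/s7.png')[180:310,200:460];A=cv2.imread('pics/t7.png')[130:330,130:460]
for c in('top','scene'):
  for n in('plate_center','pan'):
    for m in bot.mark_of(n,c)[:2]:
      px=np.array(m['location'])*[640,480];print(n,c,round(m['confidence'],2),at_z(c,px,.07 if n!='pan' else .065).round(3))
cv2.imwrite('pics/c7.png',np.vstack([cv2.resize(B,(480,240)),cv2.resize(A,(480,291))]))"
```

```text
t 16.25 at [0.5436 0.031  0.1951] [-1.57  -0.002  0.162] F [ 1.1 -0.5  0.3] op 0.0696
row [-0.797, -0.124, 1.878, -0.002, -0.016, 0.014]
plate_center top 0.9 [0.553 0.445 0.07 ]
plate_center top 0.86 [ 0.579 -0.197  0.07 ]
pan top 0.9 [ 0.578 -0.198  0.065]
plate_center scene 0.66 [0.633 0.465 0.07 ]
plate_center scene 0.57 [ 0.584 -0.192  0.07 ]
pan scene 0.83 [ 0.591 -0.19   0.065]
```

View pics/c7.png

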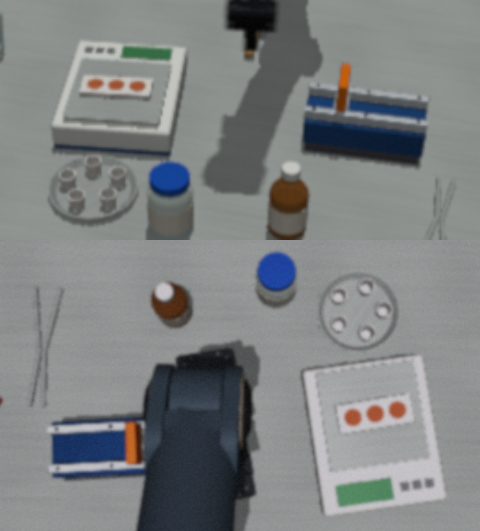

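>>> jog_arm(
  steps=[
    [0,0,0,0,0,0],
    [0,0,0,0,0,0],
    [0,0,0,0,0,0],
  ],
)

```text
clock: 16.85
eef_pos: [0.5438, 0.0287, 0.1936]
tcp_rot: [-1.571, 0.0, 0.161]
contact_force: [-0.3, -0.1, 0.1]
opening: 0.0694
```

```bash
python3 -c "
from bench import bot
print(bot.finish_job())"
```

```text
the job is handed in; nothing more can be done
None
```

The job is done and handed in at about 17 s of the 54 s allowed.

- **Slide:** I pushed it until it stopped moving and the force climbed from about 9.5 N to 18 N. I then released it there by lifting the tool straight up. Later pictures show the paddle back home.
- **Plate:** I gripped the white plate by its protruding end and lifted it level. I lowered it onto the pan until I felt a light contact (about 4 N), eased the grip, opened the fingers and withdrew.

**Last checks:**
- The top camera puts the plate within about 1 mm of the pan's centre, lying flat.
- The scene camera's marks put the plate and pan centres about 7 mm apart. Its pan mark was 10–13 mm off the top camera's, so I trusted the top view.
- The jar, bottle, dish and tongs show no movement in the last pictures. Only the beaker's edge was in that view, but the arm never went near it.
- The gripper was clear, with no contact force. The fingertips came within about 0.5 mm of the pan at release, with only a few newtons of force.

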